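Run the push-and-twist coffee grinder

TASK

Grind the coffee: take the sealed steel cup that has two lugs at its foot, set it upright on the grinder base with its lugs in the two notches, push it fully down against the spring, and turn it a quarter turn clockwise (seen from above) until it stops. The grinder only runs while it is held, so finish still gripping the cup, kept down and turned against its stop. Leave the plain tin, the mug and the jar where they stand.

Things in the scene. Friction and masses are not known exactly. Their poses are not given: they have to be found in the camera images.
- cup_center (a point): Centre, half-way up, of the closed steel grinding cup: 100 mm tall, upright on the table, about 250 g. z up. Heights from its underside: black nose 48 mm wide (0 to 8 mm), flaring to a collar 60 mm wide (12 to 34), then the grip part, a plain cylinder 54 mm wide (34 to 100). Two lugs (see cup) stand out along this point's +x and -x axis; a thin black rib across the top lies in line with them.
- cup: The same cup; origin at the centre of its underside, same axes. Lugs on opposite sides (+x, -x): 14 mm wide, 7 mm tall (14 to 21 mm above the underside), 80 mm over both tips. Either lug may go into either notch.
- socket (a point): Centre of the mouth of the fixed black grinder base (round, 116 mm wide at its top), level with the top of its steel ring, 70 mm above the table; z up. Ring 6 mm thick, opening 64 mm wide with two opposite notches along this point's +x and -x axis, about 21 mm wide, 87 mm over both ends. The lugs go down through the notches, then turn clockwise under the ring.
- seat (a joint): Spring seat in the base: 0 up, 0.012 m fully down; pushes up with 4.5 N at the top, 10 N at the bottom. It meets the cup's underside 18 mm below the socket point (lugs 4 mm into the notches, not free to turn). From 9 mm of travel the lugs are below the ring and can turn; stop at 12 mm (underside 30 mm below the socket point). Once turned, the ring keeps the cup down.
- driver (a joint): Spring-return driver inside the base, rad: 0 at rest, grows as the lugs push it clockwise seen from above, stop at 1.45. The lugs meet it after about 0.1 rad, so at the stop the cup has made a quarter turn (about 1.55 rad) from the notches. Its spring resists with 0.15 N m at first and 0.5 N m at the stop, and turns the cup back when it is let go.
- tin_center (a point): Centre (half-way up) of a plain closed steel tin of the same height and widths as the cup but without lugs, rib or black nose; loose, not to be moved.
- mug: White mug 90 mm tall, 80 mm wide, handle on its +y side; origin at the centre of its underside; loose, not to be moved.
- jar: Amber jar with a black lid, 100 mm tall, 66 mm wide; origin at the centre of its underside; loose, not to be moved.
Mind the look-alikes: they are no part of the job. Leave any red look-alike of the cup alone. Of the things shaped like the part that bears socket, the black one is meant.

How it is judged (in metres and radians):
On the way, in this order (a step that is already met when the one before it is completed fails the run):
1. the cup is lifted clear of the table (height (world z) of cup above 0.055 m), for 0.1 s.
2. the cup is pushed down through the notches, its lugs below the ring, before it is turned far (value of joint seat above 0.0085 m and value of joint driver below 0.5 rad and horizontal distance between cup_center and socket below 0.006 m), for 0.02 s.
At the end, for the whole second after the job is handed in: Through the last second the gripper holds the cup (over 3 N): upright within 0.1 rad, within 5 mm of the socket axis, underside at least 25.5 mm below the socket mouth (seat down over 7.8 of 12 mm), driver turned over 1.25 of 1.45 rad, cup not turning (under 0.2 rad/s) (value of joint seat above 0.0078 m and value of joint driver above 1.25 rad and z of cup in the frame of socket below -0.0255 m and horizontal distance between cup and socket below 0.005 m and angle between cup's own z axis and vertical below 0.1 rad and contact force between the fingers and cup above 3 N and angular speed of cup below 0.2 rad/s); the arm keeps its last pose, push and grip.
It fails at once if the plain tin is moved more than 20 mm (distance of tin_center from where it was at the start of the episode above 0.02 m).
It fails at once if the mug is moved more than 20 mm (distance of mug from where it was at the start of the episode above 0.02 m).
It fails at once if the jar is moved more than 20 mm (distance of jar from where it was at the start of the episode above 0.02 m).
It also fails if it takes over 48 s, if anything falls off the work surface, if the arm or the gripper's body presses on something with over 40 N, if the wrist force passes 120 N, or if a joint passes its speed limit or range.

ROBOT

A 6-joint arm with a two-finger parallel gripper is mounted at the origin on the work surface. World frame = base frame: x ahead of the robot, y to its left, z up, the work surface at z = 0. Lengths are in m, angles in degrees, forces in N, time in s.
With the tool pointing down it reaches from about 0.325 to 0.775 m from the base axis. Payload 9.3 kg.
Tool frame: the origin (TCP) lies on the centre line of the jaws, within the pads' length; the fingertips stand 11 mm ahead of it and the grasp point (between the pads) lies 8 mm behind it; z points along the fingers, y is the direction in which the jaws open and shut (so a half turn about z gives the same grasp; the last joint's range is limited). The gripper opens to 85 mm and grips with 20 to 120 N. Pads are 22 mm wide; open, the fingers measure 114 mm over their backs; the gripper's body (76 mm by 85 mm) begins 54 mm behind the grasp point. The pads swing forward as they close: fully open they stand 13 mm farther back than shut.
Start: joints at [-83.572, 14.817, 1.232, 76.415, 0, 81.257], TCP at [0.144, -0.531, 0.242] pointing down, gripper open.
Joint ranges: [-174.27, 174.27], [-52.1, 104.24], [-59.71, 78.15], [-110.17, 111.67], [-87.03, 83.33], [-180, 180]. Speed limits (degrees/s): [127.2, 127.2, 159.86, 180, 180, 180].

INTERFACE

Orientations are given as a 3x3 rotation matrix whose columns are the frame's x, y, z axes.
In Python, from bench import ctrl, ungrasp, grab, solver, readout, optics gives the robot as it stands. Calls block until the motion is done:
- ctrl.movep(position, orientation): joint-space move of the TCP to a pose.
- ctrl.move_linear(position, feed=0.15, rotation=None): straight line of the TCP; rotation=None keeps the orientation; feed is the mean speed in m/s.
- ctrl.set_joints(angles): joint-space move.
- ungrasp() and grab(effort=None): open the fingers fully, or close them until they stop; effort is the grip in N (None keeps the last).
- ctrl.sleep(seconds).
- solver.solve_ik(position, orientation): joint angles nearest the present ones, or None.
- readout.observe(): the state.
- optics.grab_frame(name): name is "scene" or "top" or "wrist"; returns (picture, depth): 400x640x3 uint8, red, green, blue; 400x640 float32, m along the optical axis (not along the pixel's ray), 0 where there is no reading.
- optics.get_calibration(name): a dict with "mtx" (3x3 intrinsics, pixels), "cam_to_world" (4x4, takes a point from camera to world coordinates). Camera axes: x right, y up, looking along -z (the intrinsics and any distortion apply to the point x, -y, -z); pixel columns grow to the right and rows downward; lengths in m; the calibration is good to about 2 mm. The wrist camera is an equidistant fisheye: a pixel r from the principal point sees the ray r / f radians off the axis. A picture is of the moment at which its call begins: read the wrist's pose just before it. get_calibration takes no time and is no camera call; for the wrist camera it gives the pose at the moment of the call.
A pose or a line that the arm cannot do raises ctrl.IKError and nothing moves.
- ctrl.close_job(): hands the job in, once; it reports no verdict.
The state is a dict: "clock": time; "qpos": joint angles; "joint_velocities": joint speeds; "effort": joint torques, N m; "tcp_pos": TCP position; "orientation": TCP orientation; "ft_force": force on the tool from outside, world axes, zero at the start; "ft_torque": the same for the moment, N m; "grip_width": finger opening in m.
Only numpy, scipy, OpenCV 4.12 (cv2) and the standard library are available. Lean on these libraries where they do the work, as an engineer would, in place of code of your own. Each camera call takes 0.05 s, during which the arm holds its last target.

## Working session

There is one attempt and no reset: what is moved stays moved. The work goes in short steps, each a Python script; the robot and the scene stay as the last script left them, time stands still between calls to the robot, and variables do not carry over. Pictures are saved under pics/ and viewed, and the job is handed in when it is done.

```bash
ls; mkdir -p pics
python3 - <<'E'
from bench import ctrl, ungrasp, grab, solver, readout, optics
import cv2,numpy as np
print(readout.observe())
for n in ("scene","top","wrist"):
    c=optics.get_calibration(n); print(n,{k:np.round(v,4).tolist() if not isinstance(v,str) else v for k,v in c.items()})
    p,d=optics.grab_frame(n); cv2.imwrite(f"pics/{n}0.png",p[:,:,::-1]); np.save(f"pics/{n}0.npy",d)
E
```

```text
pics
{'clock': 0.0, 'qpos': array([-8.35691875e+01,  1.48494115e+01,  1.19013090e+00,  7.64154196e+01,
       -2.00260336e-04,  8.12566036e+01]), 'joint_velocities': array([-0.02528925, -0.04395938,  0.04833613,  0.07271468,  0.00660806,
        0.04857812]), 'effort': array([-1.19361717e-03, -5.55644596e+01,  3.44525599e+01,  1.39620408e-02,
       -9.40961877e-05,  1.36734592e-06]), 'tcp_pos': array([ 0.14392912, -0.53055995,  0.24168152]), 'orientation': array([[ 9.65134432e-01,  2.61754666e-01, -1.49499242e-04],
       [ 2.61754637e-01, -9.65133583e-01,  1.29516994e-03],
       [ 1.94730037e-04, -1.28914523e-03, -9.99999150e-01]]), 'ft_force': array([ 0.32473868,  0.66324289, -0.96487415]), 'ft_torque': array([-0.03208541,  0.04413628,  0.0646136 ]), 'grip_width': 0.08528666622147711}
scene {'mtx': [[383.3723, 0.0, 323.7818], [0.0, 383.3723, 199.221], [0.0, 0.0, 1.0]], 'cam_to_world': [[-0.6153, -0.6604, 0.4304, 1.0459], [0.7883, -0.5113, 0.3424, 0.2885], [-0.0061, 0.5499, 0.8352, 0.9222], [0.0, 0.0, 0.0, 1.0]]}
top {'mtx': [[484.6592, 0.0, 316.4858], [0.0, 484.6592, 196.8144], [0.0, 0.0, 1.0]], 'cam_to_world': [[0.0147, 0.9979, -0.0637, 0.5071], [-0.9999, 0.0144, -0.0051, -0.0791], [-0.0041, 0.0638, 0.998, 1.5093], [0.0, 0.0, 0.0, 1.0]]}
wrist {'mtx': [[309.7069, 0.0, 318.2081], [0.0, 309.7069, 198.4818], [0.0, 0.0, 1.0]], 'cam_to_world': [[0.2626, 0.9173, 0.2992, 0.2207], [-0.9649, 0.2502, 0.0797, -0.5105], [-0.0018, -0.3096, 0.9509, 0.3732], [0.0, 0.0, 0.0, 1.0]]}
```

View pics/scene0.png

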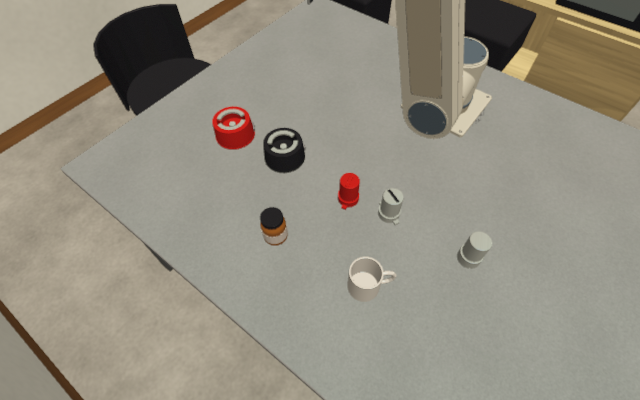

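View pics/top0.png

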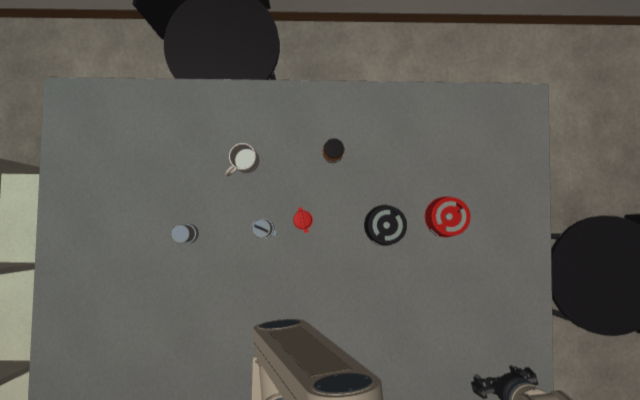

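View pics/wrist0.png

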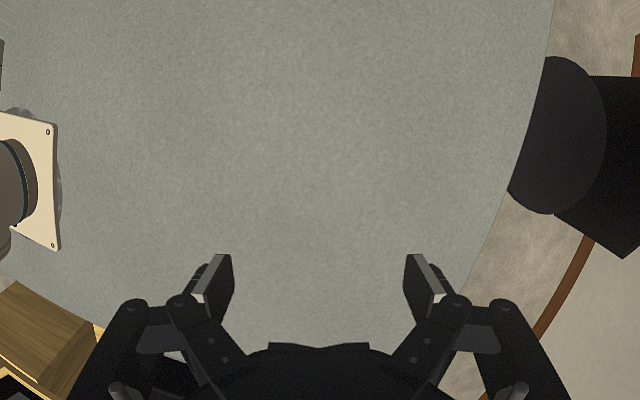

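The scene view shows the ribbed cup at (392,203), the plain tin at (477,248), the red cup at (349,190), and the black base at (284,150) with the red one at (233,127). The top view shows the cup at (262,228), rib visible, the tin at (183,233), and the black base at (386,225). I'll get rough positions from the top view, then move the wrist camera over each.

```bash
cat > h.py <<'E'
from bench import ctrl, ungrasp, grab, solver, readout, optics
import cv2,numpy as np
def ray(c,uv,fish):
    K=c["mtx"];T=np.array(c["cam_to_world"]);uv=np.atleast_2d(uv).astype(float)
    x=(uv[:,0]-K[0][2])/K[0][0];y=(uv[:,1]-K[1][2])/K[1][1]
    if fish:
        r=np.hypot(x,y)+1e-12; s=np.sin(r)/r; v=np.stack([x*s,-y*s,-np.cos(r)],1)
    else: v=np.stack([x,-y,-np.ones_like(x)],1)
    return T[:3,3],v@T[:3,:3].T
def onplane(c,uv,z,fish=False):
    o,d=ray(c,uv,fish); t=(z-o[2])/d[:,2]; return o+d*t[:,None]
def R(yaw): # tool down, tool x at yaw(deg)
    a=np.radians(yaw);c,s=np.cos(a),np.sin(a)
    return np.array([[c,s,0],[s,-c,0],[0,0,-1.]])
def snap(n,f):
    c=optics.get_calibration(n); p,d=optics.grab_frame(n); cv2.imwrite(f"pics/{f}.png",p[:,:,::-1]); np.savez(f"pics/{f}.npz",p=p,d=d,mtx=c["mtx"],T=c["cam_to_world"]); return c,p,d
def load(f):
    z=np.load(f"pics/{f}.npz"); return dict(mtx=z["mtx"],cam_to_world=z["T"]),z["p"],z["d"]
E
python3 - <<'E'
from h import *
c=optics.get_calibration("top")
for n,uv,z in (("cup",(262,228),.1),("tin",(181,233),.1),("redcup",(302,219),.1),("base",(386,225),.07),("redbase",(449,216),.07),("mug",(243,157),.09),("jar",(333,149),.1)):
    print(n,onplane(c,uv,z).round(3))
E
```

```text
cup [[0.504 0.085 0.1  ]]
tin [[0.486 0.32  0.1  ]]
redcup [[ 0.532 -0.031  0.1  ]]
base [[ 0.518 -0.279  0.07 ]]
redbase [[ 0.548 -0.465  0.07 ]]
mug [[0.712 0.147 0.09 ]]
jar [[ 0.738 -0.118  0.1  ]]
```

Run:
```python
from h import *
for n,(x,y),yaw in (("base",(.518,-.279),110),("cup",(.504,.085),150)):
    r=R(yaw); ctrl.movep(np.array([x,y,.26])+0.015*r[:,0],r)
    snap("wrist","w_"+n); o=readout.observe(); print(n,o["clock"],o["tcp_pos"].round(4),o["qpos"].round(1))
```

```text
base 1.8667 [ 0.5123 -0.2658  0.26  ] [-35.7  17.3   7.3  80.   -0.   34.4]
cup 3.2583 [0.4915 0.0915 0.2599] [ 0.9  9.6 -3.  77.3 -0.  31. ]
```

View pics/w_base.png

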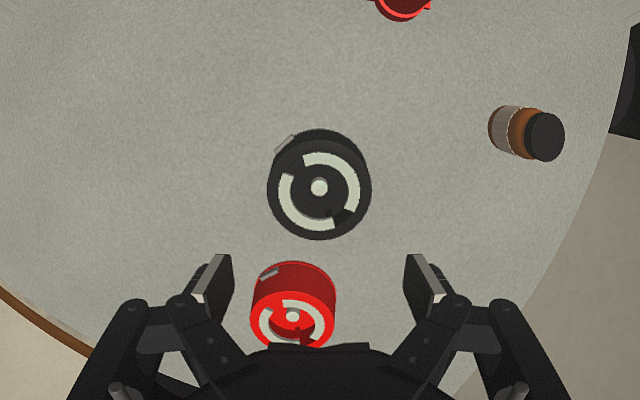

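View pics/w_cup.png

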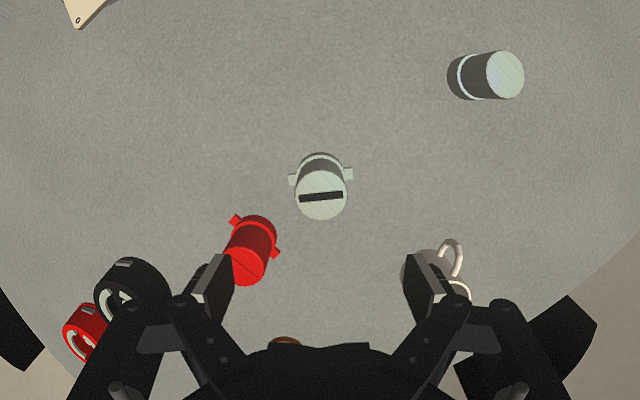

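The base ring is centred near (319,187), with notches at about (290,170) and (345,213). The cup top is centred at (321,194), with the rib from (300,198) to (343,195). A second cup view with the tool turned 180° will cancel the camera's lateral bias.

```bash
cat > meas.py <<'E'
from h import *
def rect(c,p,xy,z,half=.06,s=.00025):
    n=int(2*half/s); T=np.linalg.inv(c["cam_to_world"])
    g=np.arange(n)*s-half; X,Y=np.meshgrid(xy[0]+g,xy[1]-g)
    P=np.stack([X,Y,np.full_like(X,z)],-1)@T[:3,:3].T+T[:3,3]
    x,y,w=P[...,0],-P[...,1],-P[...,2]
    r=np.hypot(x,y); th=np.arctan2(r,w); k=th/np.maximum(r,1e-9); K=c["mtx"]
    return cv2.remap(p,(K[0][0]*x*k+K[0][2]).astype(np.float32),(K[1][1]*y*k+K[1][2]).astype(np.float32),cv2.INTER_LINEAR)
def px2xy(u,xy,half=.06,s=.00025): u=np.asarray(u,float); return np.stack([xy[0]+u[...,0]*s-half, xy[1]+half-u[...,1]*s],-1)
E
python3 - <<'E'
from meas import *
r=R(-30); ctrl.movep(np.array([.504,.085,.26])+0.015*r[:,0],r)
c,p,d=snap("wrist","w_cup2"); o=readout.observe(); print(o["clock"],o["tcp_pos"].round(4),o["qpos"].round(1))
ims=[]
for f,xy,z in (("w_base",(.518,-.279),.07),("w_cup",(.504,.085),.1),("w_cup2",(.504,.085),.1)):
    c,p,d=load(f); ims.append(rect(c,p,xy,z))
cv2.imwrite("pics/rect.png",cv2.resize(np.hstack(ims),None,fx=.55,fy=.55)[:,:,::-1])
E
```

```text
5.9833 [0.517  0.0775 0.26  ] [-7.000e-01  1.190e+01 -1.000e-01  7.800e+01 -0.000e+00 -1.507e+02]
```

View pics/rect.png

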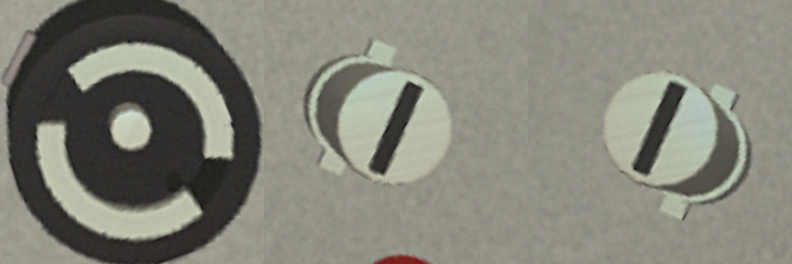

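```bash
cat >> meas.py <<'E'
def cup(f,xy=(.504,.085),z=.1):
    c,p,d=load(f); im=rect(c,p,xy,z); g=cv2.cvtColor(im,cv2.COLOR_RGB2GRAY)
    h=cv2.HoughCircles(cv2.GaussianBlur(g,(0,0),2),cv2.HOUGH_GRADIENT_ALT,1,50,param1=80,param2=.7,minRadius=96,maxRadius=118)
    res=[(px2xy(a[:2],xy).round(4),round(float(a[2])*.25,1)) for a in (h[0] if h is not None else [])]
    m=(g<80).astype(np.uint8); cs,_=cv2.findContours(m,cv2.RETR_EXTERNAL,cv2.CHAIN_APPROX_NONE)
    cs=[q for q in cs if 1500<cv2.contourArea(q)]
    out=[]
    for q in cs:
        (a,b)=cv2.minAreaRect(q)[:2]
        if max(b)<230 and max(b)>3*min(b):
            vx,vy=cv2.fitLine(q,cv2.DIST_L2,0,.01,.01)[:2].ravel()
            out.append((px2xy(a,xy).round(4),np.array(b).round()*.25,round(float(np.degrees(np.arctan2(-vy,vx)))%180,2)))
    return res,out
def base(f,xy=(.518,-.279),z=.07):
    c,p,d=load(f); im=rect(c,p,xy,z); g=cv2.cvtColor(im,cv2.COLOR_RGB2GRAY)
    m=(g>140).astype(np.uint8); n,l,st,ce=cv2.connectedComponentsWithStats(m)
    h=px2xy(ce,xy); out=[]
    arcs=[i for i in range(1,n) if st[i,4]>9000 and st[i,2]<390 and st[i,3]<390 and st[i,0]>5 and st[i,1]>5]
    ar=np.isin(l,arcs); v=np.argwhere(ar)[:,::-1]
    P=px2xy(v,xy)
    # outer & inner circle: per-angle extreme radii, iterative
    c0=(P.min(0)+P.max(0))/2
    from scipy.optimize import least_squares
    for it in range(6):
        q=P-c0; r=np.hypot(*q.T); a=np.degrees(np.arctan2(q[:,1],q[:,0]))%360; b=(a//2).astype(int)
        k=[j for j in range(180) if (b==j).sum()>40*4]
        O=np.array([P[b==j][r[b==j].argmax()] for j in k]); I=np.array([P[b==j][r[b==j].argmin()] for j in k])
        fit=lambda Q: least_squares(lambda s:np.hypot(Q[:,0]-s[0],Q[:,1]-s[1])-s[2],[*c0,.035],loss="soft_l1",f_scale=.0005).x
        fi,fo=fit(I),fit(O); c0=(fi[:2]+fo[:2])/2
    q=P-c0; r=np.hypot(*q.T); sel=(r>.034)&(r<.041); a=np.degrees(np.arctan2(q[sel,1],q[sel,0]))%360
    hist=np.bincount(a.astype(int),minlength=360); gap=np.flatnonzero(hist<.5*np.median(hist))
    return fi.round(4),fo.round(4),gap,[(h[i].round(4),st[i,4]) for i in range(1,n) if st[i,4]>500]
E
python3 - <<'E'
from meas import *
for f in("w_cup","w_cup2"): print(cup(f))
print(*base("w_base"),sep="\n")
E
```

```text
([(array([0.5035, 0.0868]), 26.0)], [(array([0.5037, 0.0869]), array([ 7.75, 43.25]), 66.18)])
([(array([0.5048, 0.0875]), 25.7)], [(array([0.5033, 0.0867]), array([ 7.75, 43.25]), 66.64)])
[ 0.5193 -0.2828  0.0321]
[ 0.5193 -0.2831  0.0444]
[135 136 137 138 139 140 141 142 143 144 145 146 147 148 149 150 151 152
 153 154 155 156 157 158 159 160 161 162 163 164 165 166 167 315 316 317
 318 319 320 321 322 323 324 325 326 327 328 329 330 331 332 333 334 335
 336 337 338 339 340 341 342 343 344 345 346 347 348]
[(array([ 0.4683, -0.2883]), np.int32(21183)), (array([ 0.5662, -0.2744]), np.int32(24311)), (array([ 0.5331, -0.2576]), np.int32(18750)), (array([ 0.5174, -0.2777]), np.int32(4010)), (array([ 0.5057, -0.3087]), np.int32(19389))]
```

Run:
```python
from meas import *
cx,cy=.5035,.0868; r=R(104)
ctrl.movep([cx,cy,.17],r)
ctrl.move_linear([cx,cy,.062],feed=.08)
o=readout.observe(); print(o["clock"],o["tcp_pos"].round(4),o["qpos"].round(1),o["ft_force"].round(1))
grab(90); o=readout.observe(); print(o["clock"],o["grip_width"],o["tcp_pos"].round(4),o["ft_force"].round(1),o["ft_torque"].round(2))
ctrl.move_linear([cx,cy,.20],feed=.1)
o=readout.observe(); print(o["clock"],o["grip_width"],o["tcp_pos"].round(4),o["ft_force"].round(1),o["ft_torque"].round(2))
snap("wrist","w_g"); snap("scene","s_g")
```

```text
10.7833 [0.5038 0.0868 0.0624] [  0.4  18.1 -22.3  49.6  -0.   76.4] [0.8 0.8 0.4]
11.1917 0.05238969765646681 [0.5038 0.0868 0.0626] [-1.  -0.1  6.8] [0.04 0.39 0.02]
12.725 0.0525348289979584 [0.5032 0.0868 0.1994] [ 0.3  1.  -2.7] [-0.04  0.02 -0.06]
```

View pics/w_g.png

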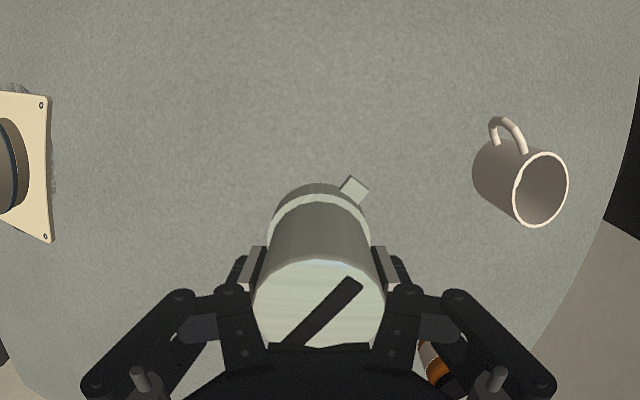

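View pics/s_g.png

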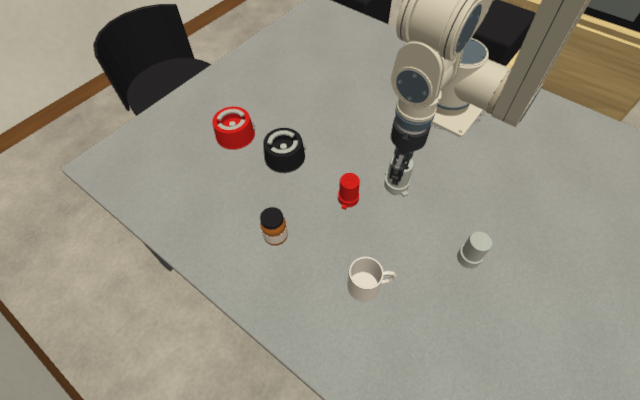

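Cup is held: scene view shows it lifted in the jaws at (398,180). The wrist view shows the rib from (280,345) to (360,283), partly hidden. I'll check the rib angle and top centre in the grip.

Run:
```python
from meas import *
c,p,d=load("w_g"); xy=(.5035,.0868); im=rect(c,p,xy,.237)
cv2.imwrite("pics/rg.png",im[:,:,::-1])
g=cv2.cvtColor(im,cv2.COLOR_RGB2GRAY)
e=cv2.Canny(g,60,150); L=cv2.HoughLinesP(e,1,np.pi/720,60,minLineLength=90,maxLineGap=6)
for x1,y1,x2,y2 in L[:,0]: print(px2xy([[x1,y1],[x2,y2]],xy).round(4).tolist(), round(np.degrees(np.arctan2(y1-y2,x2-x1))%180,1))
```

```text
[[0.4915, 0.0698], [0.5082, 0.1083]] 66.5
[[0.5015, 0.0713], [0.5155, 0.1038]] 66.7
[[0.5095, 0.1258], [0.5262, 0.1005]] 123.6
[[0.4487, 0.027], [0.4612, 0.0595]] 69.0
[[0.4772, 0.094], [0.4802, 0.122]] 83.9
```

View pics/rg.png

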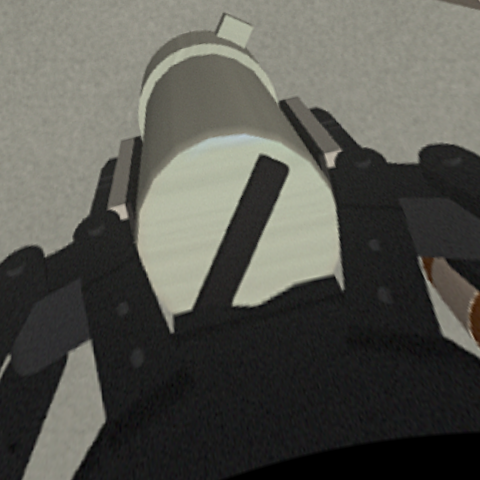

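Run:
```python
from meas import *
def st(t):
    o=readout.observe(); print(t,round(o["clock"],2),o["tcp_pos"].round(4),o["qpos"][[0,5]].round(1),o["ft_force"].round(1),o["ft_torque"].round(2)); return o
bx,by=.5193,-.2830; r=R(189.25)
ctrl.movep([bx,by,.20],r); st("above")
c,p,d=snap("scene","s_a"); snap("wrist","w_a")
ctrl.move_linear([bx,by,.128],feed=.1); st("near"); snap("scene","s_b")
for z in (.122,.119,.117):
    ctrl.move_linear([bx,by,z],feed=.03); o=st(z)
    if o["ft_force"][2]>15: break
snap("wrist","w_b")
```

```text
above 14.68 [ 0.5194 -0.2825  0.2   ] [-36.7 -45.9] [-0.2  0.4 -2.3] [-0.01  0.03 -0.  ]
near 15.64 [ 0.5196 -0.2832  0.1286] [-36.7 -46. ] [-0.7  0.4 -3. ] [-0.01 -0.02  0.04]
0.122 16.04 [ 0.5192 -0.2829  0.1219] [-36.7 -46. ] [ 0.6  0.  -2.3] [-0.04 -0.02 -0.02]
0.119 16.29 [ 0.5192 -0.283   0.1188] [-36.7 -46. ] [-0.9  0.5 -1.8] [-0.02 -0.    0.05]
0.117 16.54 [ 0.5192 -0.283   0.1169] [-36.7 -46. ] [ 0.2 -0.7 -3. ] [-0.01 -0.    0.04]
```

View pics/w_b.png

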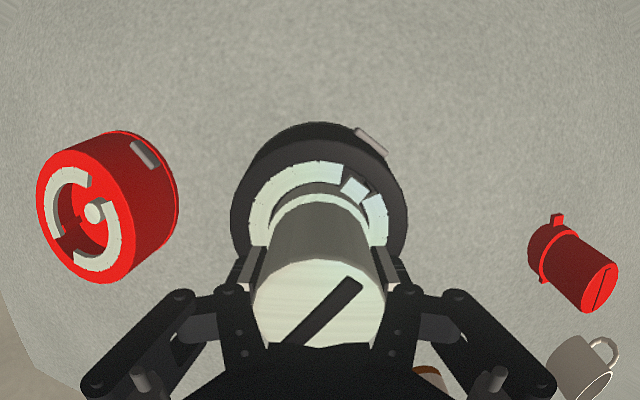

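View pics/s_b.png

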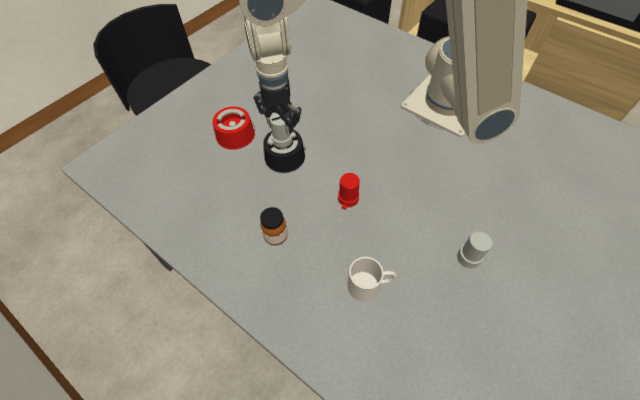

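The wrist view shows the lug at (354,187) centred in its notch (edges about 343 and 368), and the collar is inside the opening with no side force. Next I push down while watching the force.

Run:
```python
from meas import *
def st(t):
    o=readout.observe(); print(t,round(o["clock"],2),o["tcp_pos"].round(4),o["grip_width"].round(4),o["ft_force"].round(1),o["ft_torque"].round(2)); return o
bx,by=.5193,-.2830
for z in (.114,.111,.108,.106,.104,.103,.102,.1015):
    ctrl.move_linear([bx,by,z],feed=.03); o=st(z)
    if o["ft_force"][2]>28: break
snap("wrist","w_c")
```

```text
Traceback (most recent call last):
AttributeError: 'float' object has no attribute 'round'
```

Run:
```python
from meas import *
def st(t):
    o=readout.observe(); print(t,round(o["clock"],2),o["tcp_pos"].round(4),round(o["grip_width"],4),o["ft_force"].round(1),o["ft_torque"].round(2)); return o
bx,by=.5193,-.2830
for z in (.111,.108,.106,.104,.103,.102,.1015):
    ctrl.move_linear([bx,by,z],feed=.03); o=st(z)
    if o["ft_force"][2]>28: break
snap("wrist","w_c")
```

```text
0.111 17.09 [ 0.5196 -0.2832  0.1112] 0.0523 [ 0.4 -1.3  3.6] [-0.2  -0.19  0.02]
0.108 17.34 [ 0.5196 -0.2832  0.1082] 0.0526 [ 1.5 -1.7  5.1] [-0.25 -0.29  0.07]
0.106 17.59 [ 0.5195 -0.2832  0.1064] 0.0524 [ 1.4 -1.4  5.3] [-0.29 -0.27 -0.02]
0.104 17.84 [ 0.5196 -0.2832  0.1044] 0.0526 [ 1.1 -0.5  6.9] [-0.21 -0.29  0.02]
0.103 18.09 [ 0.5196 -0.2832  0.1035] 0.0528 [ 0.2 -0.8  7. ] [-0.21 -0.22  0.04]
0.102 18.34 [ 0.5196 -0.2832  0.1027] 0.0526 [ 1.2 -0.8  7.3] [-0.2  -0.16  0.03]
0.1015 18.59 [ 0.5196 -0.2832  0.1026] 0.0526 [-0.7  0.4 11.7] [0.04 0.11 0.01]
```

View pics/w_c.png

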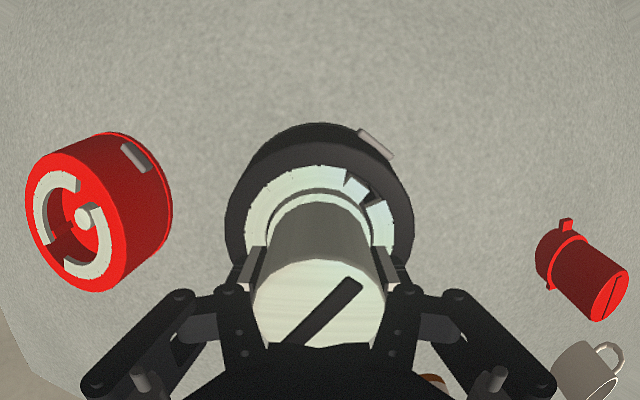

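The cup is fully down: the TCP stopped at 0.1026, force is about 14 N including the cup's weight, and the lug is below the ring in the notch at (358,185). Now I turn it clockwise in steps.

Run:
```python
from meas import *
bx,by=.5193,-.2830
for a in (12,25,40,55,70,80,86,89,91):
    ctrl.movep([bx,by,.1017],R(189.25-a)); o=readout.observe()
    x=o["orientation"][:,0]; yaw=np.degrees(np.arctan2(x[1],x[0]))%360
    print(a,round(o["clock"],2),round(189.25-yaw,2),o["tcp_pos"].round(4),round(o["grip_width"],4),o["ft_force"].round(1),o["ft_torque"].round(2),o["qpos"][5].round(1))
    if abs(o["ft_torque"][2])>1.0: break
snap("wrist","w_d"); snap("top","t_d")
```

```text
12 18.96 12.02 [ 0.5197 -0.2831  0.1026] 0.0526 [ 1.1 -0.2  8.8] [ 0.03 -0.09  0.11] -33.9
25 19.29 25.02 [ 0.5197 -0.2832  0.1026] 0.0526 [0.3 0.2 9.9] [-0.03 -0.04  0.2 ] -20.9
40 19.65 40.01 [ 0.5196 -0.2833  0.1026] 0.0527 [-0.1 -0.6  9.8] [-0.18  0.07  0.26] -5.9
55 20.01 55.01 [ 0.5195 -0.2833  0.1026] 0.0525 [-0.3 -0.7 10. ] [-0.24  0.21  0.25] 9.0
70 20.37 70.01 [ 0.5194 -0.2834  0.1026] 0.0528 [-1.3 -0.1 10.1] [-0.27  0.33  0.38] 24.0
80 20.66 80.02 [ 0.5193 -0.2833  0.1026] 0.0522 [-0.7 -1.8 10.1] [-0.23  0.39  0.39] 34.0
86 20.91 86.01 [ 0.5192 -0.2833  0.1026] 0.0529 [-0.8 -0.7  9.8] [-0.29  0.48  0.36] 40.0
89 21.16 88.98 [ 0.5192 -0.2833  0.1026] 0.0523 [-2.3 -1.5  9.8] [-0.32  0.51  0.53] 43.0
91 21.41 90.83 [ 0.5192 -0.2833  0.1026] 0.0525 [-3.  -2.1 10.4] [-0.5   0.67  2.34] 44.9
```

View pics/w_d.png

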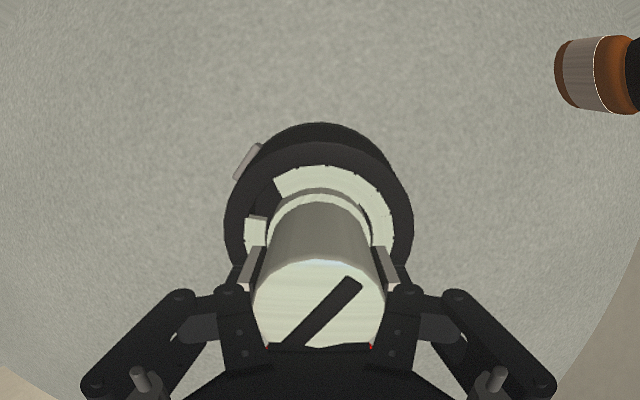

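The wrist view shows the rib unchanged in the jaws, (283,343) to (360,282), and the lug gone under the ring: the notch at (265,190) is empty. Torque jumped from 0.53 to 2.34 N m between 89° and 91°, so that is the stop. I'll ease off a little, check it holds steady, and hand in.

Run:
```python
from meas import *
bx,by=.5193,-.2830
def st():
    o=readout.observe(); x=o["orientation"][:,0]; yaw=np.degrees(np.arctan2(x[1],x[0]))%360
    print(round(o["clock"],2),round(189.25-yaw,2),o["tcp_pos"].round(4),round(o["grip_width"],4),o["ft_force"].round(1),o["ft_torque"].round(2))
ctrl.movep([bx,by,.1017],R(189.25-90)); st()
ctrl.sleep(.8); st()
c,p,d=snap("wrist","w_e"); xy=(.5193,-.283); 
im=rect(c,p,xy,.14); g=cv2.cvtColor(im,cv2.COLOR_RGB2GRAY)
L=cv2.HoughLinesP(cv2.Canny(g,60,150),1,np.pi/720,60,minLineLength=90,maxLineGap=6)
for x1,y1,x2,y2 in L[:,0]: print(px2xy([[x1,y1],[x2,y2]],xy).round(4).tolist(), round(np.degrees(np.arctan2(y1-y2,x2-x1))%180,1))
snap("scene","s_e")
# compare bystanders
a=cv2.imread("pics/top0.png");b=cv2.imread("pics/t_d.png")
for n,(u,v) in (("tin",(183,233)),("mug",(243,157)),("jar",(333,149)),("redcup",(302,219))):
    s=np.s_[v-18:v+18,u-20:u+20]; print(n,cv2.absdiff(a[s],b[s]).mean().round(2))
```

```text
21.76 89.89 [ 0.5192 -0.2833  0.1026] 0.0525 [-1.9 -1.7 11.1] [-0.34  0.66  1.34]
22.56 89.9 [ 0.5192 -0.2833  0.1026] 0.0523 [-2.8 -2.  11.1] [-0.37  0.6   1.31]
[[0.5163, -0.2985], [0.5328, -0.2672]] 62.2
[[0.5063, -0.2992], [0.526, -0.2622]] 61.9
[[0.4596, -0.3398], [0.475, -0.3072]] 64.5
[[0.5273, -0.2427], [0.543, -0.271]] 119.1
[[0.494, -0.2732], [0.4988, -0.2472]] 79.6
[[0.462, -0.3348], [0.4736, -0.3105]] 64.6
[[0.5118, -0.2887], [0.5256, -0.2628]] 62.1
tin 2.58
mug 2.93
jar 2.13
redcup 2.4
```

```bash
sleep 1; ls pics/s_e.png
```

```text
pics/s_e.png
```

Run:
```python
from meas import *
ctrl.close_job(); o=readout.observe(); print(o["clock"],o["tcp_pos"].round(4),o["grip_width"],o["ft_force"].round(1),o["ft_torque"].round(2))
```

```text
the job is handed in; nothing more can be done
the job is handed in; nothing more can be done
```

The cup is on the grinder base, pushed fully down, turned clockwise to its stop and still gripped; I've handed the job in. No verdict is reported, and I couldn't read the state after handing in.

**What I did:** I found the cup and the black base in the wrist-camera views and gripped the cup at 90 N. I then lifted it to about 137 mm under its foot, lined its lugs up with the notches, pressed it down and turned it.

**Last checks, about 22.6 s into the 48 s limit:**
- **Push:** the TCP stopped at z = 0.1026 m. That is where the spring seat bottoms out, with the cup's underside about 30 mm below the mouth. The upward force was about 11 N.
- **Turn:** the tool had turned 89.9° and the cup's rib had turned 89.7° by camera, so the cup did not slip in the fingers. Torque jumped from 0.5 to 2.3 N m at the stop. I eased off to a steady 1.3 N m, still pressing against it.
- **Position:** the TCP was within 0.5 mm of the measured socket axis, and the grip width was steady at about 52 mm.
- **Other objects:** the patches around the tin, mug, jar and red cup differ only slightly between the first and last top views (2 to 3 grey levels), which suggests none of them moved.

None of these checks failed or disagreed. I couldn't read the seat and driver joints directly, so their values are inferred from the figures above.

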